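# Put the filler knife home in the one clear rack pocket

### The job

Take the red-handled filler knife out of the cleaning stand and put it away, blade down, in the leaning blue knife rack. Three of the rack's four pockets are clogged with hardened filler deep inside where you cannot see it, so feel with the blade for the clear pocket and leave the knife there, fully home on the pocket's floor. Leave the yellow-handled knife and everything else where it is.

Things in the scene. Friction and masses are not known exactly. Their poses are not given: they have to be found in the camera images.
- knife: filler knife with a RED handle, 178 mm long, about 0.13 kg, blade down in a pocket of the cleaning stand. Origin: middle of the blade's lower edge (tip); z up along blade and handle, y along the blade's width, x through its thickness. Blade 52 (y) x 3 mm (x), z 0 to 78 mm; ferrule 40 x 14 mm, z 74 to 88; flat-sided handle 30 (y) x 20 mm (x), z 86 to 178
- knife_grip (a point): middle of the red handle, 132 mm up the knife from its tip
- stand: fixed black cleaning stand on a 90 x 230 mm steel plate, 52 mm tall; two upright pockets in a row along its y, at y = -50 and +50 mm, each 58 mm long (y), 6 mm wide (x), 42 mm deep, floor 10 mm above the bench. Origin under its centre, z up
- rack: fixed blue knife rack on a 110 x 330 mm steel plate, about 95 mm tall, origin under its centre, z up. Four like pockets in a row along its y, pitch 74 mm, leaning 25 degrees, mouths towards its -x: the knife goes in along (0.4226, 0, -0.9063) of the rack's frame, blade width along its y. Pockets 66 mm long (y), 8 mm wide, 68 mm deep along the lean; walls 10 mm, dividers 8 mm
- pocket0 (a point): centre of the mouth of rack pocket 0 (rack frame: x = -34, y = -111, z = 88.5 mm). One of the four pockets, any of them, is clear to its floor (27 mm above the bench); the others are blocked 20 to 52 mm below the mouth, out of sight
- pocket1 (a point): centre of the mouth of rack pocket 1 (rack frame: x = -34, y = -37, z = 88.5 mm). One of the four pockets, any of them, is clear to its floor (27 mm above the bench); the others are blocked 20 to 52 mm below the mouth, out of sight
- pocket2 (a point): centre of the mouth of rack pocket 2 (rack frame: x = -34, y = 37, z = 88.5 mm). One of the four pockets, any of them, is clear to its floor (27 mm above the bench); the others are blocked 20 to 52 mm below the mouth, out of sight
- pocket3 (a point): centre of the mouth of rack pocket 3 (rack frame: x = -34, y = 111, z = 88.5 mm). One of the four pockets, any of them, is clear to its floor (27 mm above the bench); the others are blocked 20 to 52 mm below the mouth, out of sight
- other_knife: a second filler knife of the same shape, with a YELLOW handle and dark blade; standing in the other pocket of the cleaning stand; origin at the middle of its lower blade edge; leave it there
- tin: bystander: red-banded paint tin, 80 mm across, 95 mm tall, origin under its centre
- hardener: bystander: small jar with black lid, 48 mm across, 85 mm tall, origin under its centre
- tape: bystander: yellow roll of masking tape lying flat, 100 mm across, 24 mm tall, origin under its centre
- sander: bystander: hand sanding block, 70 x 130 mm, 42 mm tall, origin under its centre
- pot: bystander: open blue plastic cup, 90 mm across, 70 mm tall, origin under its centre
- driver: bystander: screwdriver lying on the bench, about 200 mm long
Mind the look-alikes: they are no part of the job. Of the things that look like the knife, the smallest one is meant.

How it is judged (in metres and radians):
On the way:
1. the red-handled knife has been lifted clear out of the cleaning stand (height (world z) of knife above 0.07 m), for 0.1 s.
At the end, for the whole second after the job is handed in: The red-handled knife rests in a rack pocket, leaning with it (17 to 33 degrees from upright, blade within 12 degrees of the row), its tip within 6 mm of the pocket's floor: less than 33 mm above the bench. In a clogged pocket it stays 10 mm or more too high (z of knife in the frame of rack between 0.02 and 0.033 m and x of knife in the frame of rack between -0.02 and 0.01 m and y of knife in the frame of rack between -0.15 and 0.15 m and angle between knife's own z axis and vertical between 0.3 and 0.58 rad and angle between the y axis of knife and the y axis of rack, either way round below 0.22 rad and linear speed of knife below 0.02 m/s); the robot touches nothing.
It fails at once if the yellow-handled knife was moved more than 30 mm (distance of other_knife from where it was at the start of the episode above 0.03 m).
It fails at once if another thing on the bench was moved more than 30 mm (distance of any of tin, hardener, tape, sander, pot, driver from where it was at the start of the episode above 0.03 m).
It also fails if it takes over 64 s, if anything falls off the work surface, if the arm or the gripper's body presses on something with over 40 N, if the wrist force passes 120 N, or if a joint passes its speed limit or range.

### The arm

A 6-joint arm with a two-finger parallel gripper is mounted at the origin on the work surface. World frame = base frame: x ahead of the robot, y to its left, z up, the work surface at z = 0. Lengths are in m, angles in degrees, forces in N, time in s.
With the tool pointing down it reaches from about 0.4 to 0.825 m from the base axis. Payload 7 kg.
Tool frame: the origin (TCP) lies midway between the tips of the shut fingers; the grasp point (between the pads) lies 19 mm behind it; z points along the fingers, y is the line along which they close (so a half turn about z gives the same grasp; the last joint's range is limited). The gripper opens to 88 mm and grips with 3 to 60 N. Pads are 19 mm wide; open, the fingers measure 130 mm over their backs; the gripper's body (78 mm by 193 mm) begins 47 mm behind the grasp point.
Start: joints at [-47.378, 20.546, 0.682, 0, -70.136, -16.507], TCP at [0.297, -0.606, 0.227] pointing down, gripper open.
Joint ranges: [-176.03, 176.03], [-82.01, 121.73], [-58.28, 71.71], [-173.87, 95.51], [-174.79, -0.11], [-173.66, 173.66]. Speed limits (degrees/s): [136.94, 136.94, 172.46, 180, 180, 180].

### API

Orientations are given as [roll, pitch, yaw] about the fixed x, y, z axes, in that order (R = Rz(yaw) Ry(pitch) Rx(roll)).
In Python, from plant import get_state, optics, order gives the robot as it stands. The module is installed in compiled form; this text tells all that it offers.
- The arm moves only by the tool send_rows, never from a script. Its argument "moves" is a list of rows, each an object with "slide": the shift along the tool's x, y, z as a fraction of full scale, a list of three; "turn": the turn about the tool's z as a fraction of full scale; "gripper": the opening, from 0 (shut) to 1 (fully open). A call has exactly 5 rows; each row is the pose to reach, as a shift and turn from the pose commanded when the call began, along the tool's axes at that moment; what a row does not reach only later rows make up. Full scale, the value 1, is 150 mm for a shift and 90 degrees for a turn. A row lasts 1/12 s, in which the tool goes at most 41.7 mm and 7.16 degrees, less where a joint would pass 70% of its speed; a pose out of reach is approached as far as the arm can. A call with a number of a shift or a turn outside -1 to 1 is refused whole. A call with a gripper value outside its range is refused whole. The fingers move at their own pace and stop on an object; "newtons" is the grip in N (left out, the last holds). Time passes only in rows, so rows that repeat a pose let the fingers close, or fill a call up. It gives the time, the measured TCP pose, the force, the opening and the grip force at its end, in the units of the state.
- get_state(): the state, without advancing time (a new reading comes with each control period).
- optics.capture(name): name is "scene" or "top" or "wrist"; returns a dict with "img" (420x560x3 uint8, red, green, blue), "intrinsics" (3x3 intrinsics, pixels), "dist" ([k1, k2, p1, p2, k3] as OpenCV has them; the pictures are not rectified), "origin" and "attitude" of the camera in the world. Camera axes: x right, y down, z forward; pixel columns grow to the right and rows downward; lengths in m; the calibration is good to about 2 mm. A picture is of the moment at which its call begins. There is no depth.
- order.close_job(): hands the job in; it is judged then, once.
Trained networks look in the newest picture that a camera, given by its name, has taken for a name from the list of things; names that differ only in an ending like _2 or _b are one class to them, and where a whole thing is asked for, a point or a joint stands for the part that bears it (a point fixed in the world has none). Each returns a list of dicts, best first, with "p" (0 to 1); they miss things now and then, are a little off and sometimes report something else, mostly with a low value. They report only what shows in the picture. A call takes as long as a camera call. They do not tell look-alikes from the thing itself.
- optics.look_for(camera, name): "location" ([x, y, z] in m, in world coordinates, good to about 4 mm: the middle of the surface that is visible of it).
The state is a dict: "time_s": time; "joints": joint angles; "qd": joint speeds; "joint_torque": joint torques, N m; "tcp_pos": TCP position; "eef_rot": TCP orientation; "contact_force": force on the tool from outside, world axes, zero at the start; "moment": the same for the moment, N m; "gripper_width": finger opening in m; "gripper_force": force on a finger pad.
Only numpy, scipy, OpenCV 4.12 (cv2) and the standard library are available. Lean on these libraries where they do the work, as an engineer would, in place of code of your own. Each camera call takes 0.05 s, during which the arm holds its last target. There are 200 camera calls.

## Working session

There is one attempt and no reset: what is moved stays moved. The work goes in short steps, Python scripts to look and compute and a tool call to move; the robot and the scene stay as the last step left them, time stands still between calls to the robot, and variables do not carry over. Pictures are saved under pics/ and viewed, at most 13 in all, crops included, and the job is handed in when it is done.

Besides the shell and the picture viewer there is one more tool, called after "Request:" as name([rows], argument=value, ...), one row to a line, values as JSON. send_rows: Moves the arm, as the interface text tells. Shift numbers are shares of 150 mm and turn numbers shares of 90 degrees, none past 1 either way. Its arguments: {"type":"object","properties":{"moves":{"type":"array"},"newtons":{"type":"number"}},"required":["moves"]}

```bash
mkdir -p pics
cat > h.py <<'E'
import numpy as np, cv2
from plant import get_state, optics, order
from scipy.spatial.transform import Rotation as R
def cap(n,f=None):
    c=optics.capture(n)
    if f: cv2.imwrite('pics/'+f,c['img'][:,:,::-1])
    return c
def proj(c,P):
    A=np.array(c['attitude']); 
    Rm=A if A.shape==(3,3) else R.from_euler('xyz',A,degrees=True).as_matrix()
    p=(np.atleast_2d(P)-c['origin'])@Rm
    return cv2.projectPoints(p,np.zeros(3),np.zeros(3),np.array(c['intrinsics']),np.array(c['dist']))[0].reshape(-1,2)
def ray(c,uv,z):
    A=np.array(c['attitude']); 
    Rm=A if A.shape==(3,3) else R.from_euler('xyz',A,degrees=True).as_matrix()
    n=cv2.undistortPoints(np.array(uv,float).reshape(-1,1,2),np.array(c['intrinsics']),np.array(c['dist'])).reshape(-1,2)
    d=np.c_[n,np.ones(len(n))]@Rm.T; o=np.array(c['origin'])
    return o+d*((z-o[2])/d[:,2])[:,None]
E
python3 - <<'E'
from h import *
print(get_state())
for n in ['scene','top']:
    c=cap(n,n+'.png'); print(n,c['origin'],c['attitude'],c['intrinsics'])
    for t in ['knife','knife_grip','stand','rack','other_knife','pocket0','pocket1','pocket2','pocket3']:
        print(t,[(round(d['p'],2),np.round(d['location'],3).tolist(),proj(c,d['location'])[0].round().tolist()) for d in optics.look_for(n,t)[:4]])
E
```

```text
{'time_s': 0.0, 'joints': array([-4.73781535e+01,  2.05904041e+01,  6.33368456e-01, -1.96427354e-02,
       -7.01327078e+01, -1.65075773e+01]), 'qd': array([-0.02308228,  0.01014337, -0.05544506,  0.07558713,  0.10241101,
        0.00691016]), 'joint_torque': array([-2.06936024e-04, -5.82725823e+01,  2.93055815e+01,  6.99714750e+00,
        6.93383030e-03, -1.37544289e-04]), 'tcp_pos': array([ 0.29688604, -0.60567736,  0.22563272]), 'eef_rot': array([ 1.79908708e+02, -7.79803345e-03, -1.53892415e+02]), 'contact_force': array([ 0.22564301, -0.11305913, -0.02122285]), 'moment': array([ 0.03551526,  0.05089895, -0.04550314]), 'gripper_force': 0.0, 'gripper_width': 0.08766138216718684}
scene [1.40215259 0.1844567  0.89122356] [-128.99150862   -0.73839379  107.5238078 ] [[416.73833922   0.         285.47659234]
 [  0.         416.73833922 205.56967466]
 [  0.           0.           1.        ]]
knife [(0.93, [0.627, -0.332, 0.128], [190.0, 215.0]), (0.76, [0.507, -0.314, 0.125], [214.0, 193.0]), (0.57, [0.563, -0.466, 0.152], [159.0, 187.0])]
knife_grip [(0.95, [0.625, -0.336, 0.127], [18
[... 1277 characters left out ...]
, -0.026, 0.026], [261.0, 262.0]), (0.39, [0.496, -0.207, 0.184], [326.0, 219.0])]
rack [(0.88, [0.58, 0.178, 0.009], [197.0, 196.0]), (0.58, [0.499, -0.21, 0.184], [327.0, 218.0])]
other_knife [(0.6, [0.502, -0.21, 0.185], [327.0, 217.0]), (0.22, [0.657, -0.227, 0.086], [329.0, 169.0])]
pocket0 [(0.73, [0.356, 0.268, 0.038], [164.0, 267.0]), (0.69, [0.576, 0.177, 0.009], [197.0, 197.0])]
pocket1 [(0.73, [0.356, 0.268, 0.038], [164.0, 267.0]), (0.69, [0.576, 0.177, 0.009], [197.0, 197.0])]
pocket2 [(0.73, [0.356, 0.268, 0.038], [164.0, 267.0]), (0.69, [0.576, 0.177, 0.009], [197.0, 197.0])]
pocket3 [(0.73, [0.356, 0.268, 0.038], [164.0, 267.0]), (0.69, [0.576, 0.177, 0.009], [197.0, 197.0])]
```

View pics/scene.png

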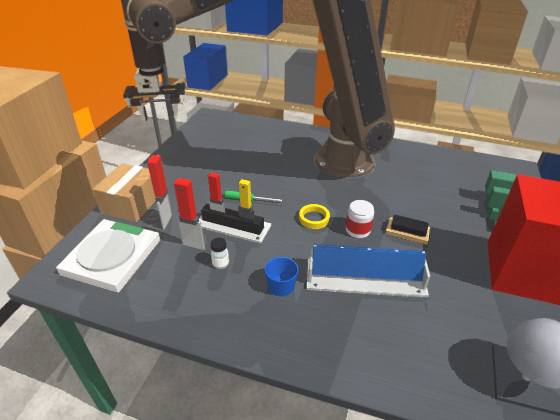

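View pics/top.png

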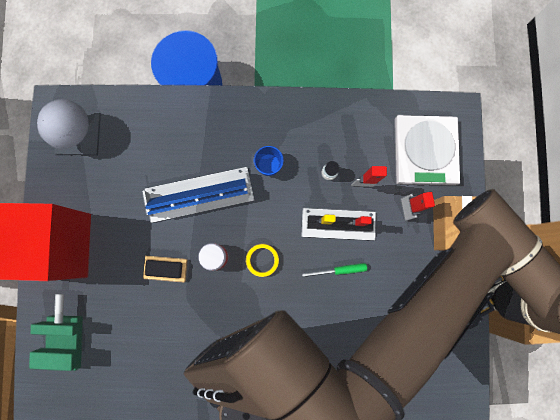

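The candidates are three red knives in the scene view, at (157,175), (186,200) and (214,187). The top view shows them at (423,202), (374,175) and (363,221). Only (214,187) / top (363,221) stands in the black stand next to the yellow one, and it is also the smallest, so I choose that one and check it in close crops.

Run:
```python
import cv2,numpy as np
t=cv2.imread('pics/top.png'); s=cv2.imread('pics/scene.png')
r=lambda i,x0,y0,x1,y1:cv2.resize(i[y0:y1,x0:x1],(400,290),interpolation=cv2.INTER_CUBIC)
cv2.imwrite('pics/c.png',np.vstack([np.hstack([r(t,295,190,405,270),r(s,190,160,300,240)]),np.hstack([r(t,138,150,258,237),r(s,298,225,438,327)])]))
```

```text
(no output)
```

View pics/c.png

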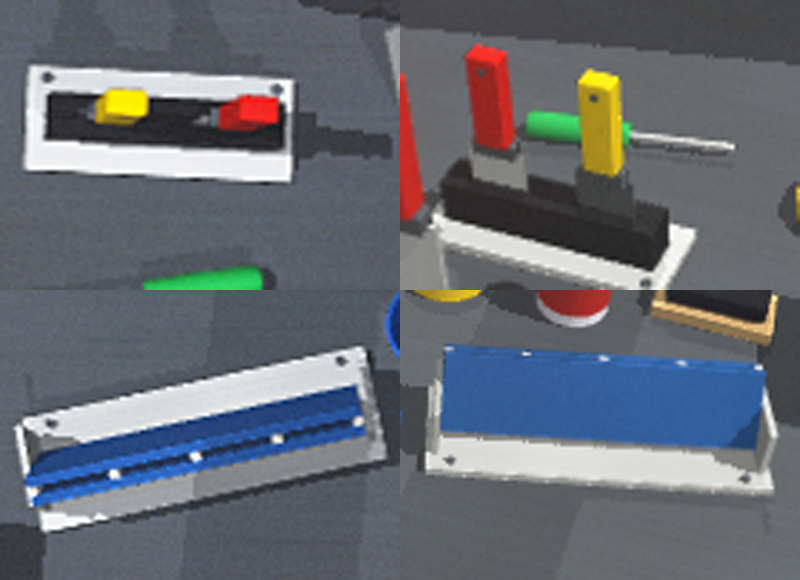

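The crops confirm the choice: the target is the red handle in the black stand (crop 270,115 top-left; 490,100 top-right), beside the yellow one. The rack's mouths open towards the robot, with divider tops at crop pixels (33,492), (113,474), (195,457), (277,439) and (358,421).

Run:
```python
from h import *
c=cap('top'); s=cap('scene')
im=c['img'].astype(int)
div=[(138+x/3.333,150+(y-290)/3.333) for x,y in [(33,492),(113,474),(195,457),(277,439),(358,421)]]
P=ray(c,div,0.0885); print('div',P.round(4).tolist(),np.linalg.norm(np.diff(P,axis=0),axis=1).round(4))
d=P[0]-P[-1]; print('rack y dir deg',np.degrees(np.arctan2(d[1],d[0])))
wh=((im.min(2)>110)&(np.ptp(im,axis=2)<50)).astype(np.uint8)
hsv=cv2.cvtColor(c['img'],cv2.COLOR_RGB2HSV)
for nm,(x0,y0,x1,y1) in dict(stand=(295,200,380,245),rack=(138,160,260,228)).items():
    m=np.zeros_like(wh); m[y0:y1,x0:x1]=wh[y0:y1,x0:x1]
    uv=np.argwhere(m)[:,::-1]; Q=ray(c,uv,0.006)[:,:2].astype(np.float32)*1000
    print(nm,len(uv),cv2.minAreaRect(Q))
for nm,cc,(x0,y0,x1,y1) in (('top',c,(350,205,378,235)),('scene',s,(207,165,224,206))):
    i=cc['img'][y0:y1,x0:x1].astype(int); m=(i[...,0]>120)&(i[...,1]<70)&(i[...,2]<70)
    uv=np.argwhere(m)[:,::-1]+[x0,y0]; print(nm,uv.mean(0),uv.min(0),uv.max(0))
    cc['uv']=uv
# fit knife handle: project box, compare centroid+extents
def box(x,y,yaw,z0=.01):
    g=np.array([(a,b,h) for a in(-.01,.01) for b in(-.015,.015) for h in(.086,.178)])
    return g@R.from_euler('z',yaw).as_matrix().T+[x,y,z0]
from scipy.optimize import least_squares
def f(p):
    r=[]
    for cc in (c,s):
        q=proj(cc,box(*p[:2],np.radians(-2))); r+=list(q.min(0)-cc['uv'].min(0)+.5)+list(q.max(0)-cc['uv'].max(0)-.5)
    return r
o=least_squares(f,[.5,-.3]); print(o.x,np.round(o.fun,1))
```

```text
div [[0.522, 0.309, 0.0885], [0.5391, 0.2382, 0.0885], [0.5553, 0.1658, 0.0885], [0.5725, 0.0934, 0.0885], [0.5897, 0.0219, 0.0885]] [0.0728 0.0742 0.0744 0.0736]
rack y dir deg 103.26733361633758
stand 1199 ((497.987548828125, -266.8946533203125), (233.5460662841797, 91.45053100585938), 87.85649871826172)
rack 2091 ((584.5441284179688, 178.52574157714844), (111.54283142089844, 341.10107421875), 13.190983772277832)
top [362.872 220.72 ] [355 216] [371 225]
scene [214.42068966 186.52413793] [208 173] [221 200]
[ 0.49664574 -0.3162208 ] [-0.1 -0.2 -0.2  0.1 -0.5 -1.4  0.3  0.8]
```

Request:
send_rows([
  {"slide": [-0.2,0.114,-0.02],"turn": 0.063,"gripper": 1},
  {"slide": [-0.4,0.228,-0.04],"turn": 0.125,"gripper": 1},
  {"slide": [-0.6,0.342,-0.06],"turn": 0.188,"gripper": 1},
  {"slide": [-0.8,0.456,-0.08],"turn": 0.25,"gripper": 1},
  {"slide": [-1,0.57,-0.1],"turn": 0.313,"gripper": 1},
])

```text
time_s: 1.52
tcp_pos: [0.3947, -0.462, 0.2418]
eef_rot: [-180.0, 0.0, 177.6]
contact_force: [1.2, -0.3, 0.3]
gripper_width: 0.0876
gripper_force: 0.0
```

```bash
cat >> h.py <<'E'
def go(target,axis=None,q=True):
    """slide fractions (and turn so tool y lies along axis deg mod 180) from the measured pose"""
    s=get_state(); M=R.from_euler('xyz',s['eef_rot'],degrees=True).as_matrix()
    print('t',round(s['time_s'],2),'tcp',s['tcp_pos'].round(4),'rot',s['eef_rot'].round(1),'F',s['contact_force'].round(1),'M',s['moment'].round(2),'w',round(s['gripper_width'],4),'gf',round(s['gripper_force'],1))
    print('slide',(M.T@(np.array(target)-s['tcp_pos'])/.15).round(3))
    if axis is not None:
        a=np.degrees(np.arctan2(M[1,1],M[0,1])); d=(axis-a+90)%180-90; print('tool y deg',round(a,1),'turn',round(-d/90,3))
E
python3 -c "
from h import *
go([.4966,-.3162,.235],87.9)"
```

```text
t 1.52 tcp [ 0.3947 -0.462   0.2418] rot [-180.     0.   177.6] F [ 1.2 -0.3  0.3] M [-0.01 -0.12 -0.05] w 0.0876 gf 0.0
slide [-0.639  0.999  0.045]
tool y deg 87.6 turn -0.003
```

Request:
send_rows([
  {"slide": [-0.14,0.21,0.01],"turn": 0,"gripper": 1},
  {"slide": [-0.28,0.43,0.02],"turn": 0,"gripper": 1},
  {"slide": [-0.42,0.65,0.03],"turn": 0,"gripper": 1},
  {"slide": [-0.56,0.87,0.04],"turn": 0,"gripper": 1},
  {"slide": [-0.64,0.99,0.04],"turn": 0,"gripper": 1},
])

```text
time_s: 1.93
tcp_pos: [0.497, -0.3153, 0.2356]
eef_rot: [180.0, 0.0, 178.0]
contact_force: [0.9, -1.4, -0.5]
gripper_width: 0.0877
gripper_force: 0.0
```

```bash
python3 -c "
from h import *
go([.4966,-.3162,.138],87.9)
c=cap('wrist','w1.png'); print(c['origin'],c['attitude'],proj(c,[[.4966,-.3162,.188],[.4966,-.3162,.052],get_state()['tcp_pos']]))"
```

```text
t 1.93 tcp [ 0.497  -0.3153  0.2356] rot [180.   0. 178.] F [ 0.9 -1.4 -0.5] M [-0.04 -0.    0.01] w 0.0877 gf 0.0
slide [ 0.003 -0.006  0.65 ]
tool y deg 88.0 turn 0.002
[ 0.42663731 -0.31129993  0.39215035] [ 1.64763611e+02 -4.86630138e-02  8.80450353e+01] [[268.74566818 234.65530975]
 [270.17187504 193.11753822]
 [272.03185002 267.62900973]]
```

View pics/w1.png

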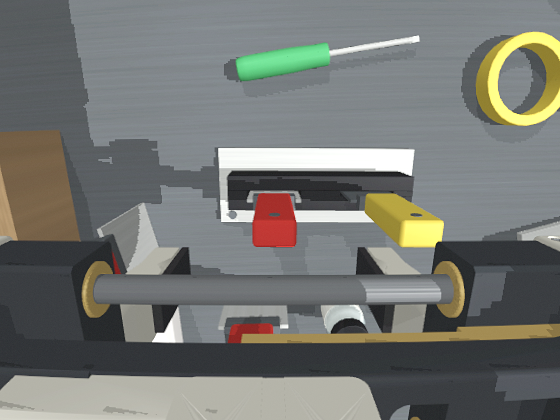

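The wrist view shows the red handle top at (274,234), against (269,235) predicted. That puts it about 3 mm further towards +y. It sits between the open fingers, with the yellow handle at (405,220) clear to the right.

Request:
send_rows([
  {"slide": [0,0.015,0.2],"turn": 0,"gripper": 1},
  {"slide": [0,0.015,0.4],"turn": 0,"gripper": 1},
  {"slide": [0,0.015,0.6],"turn": 0,"gripper": 1},
  {"slide": [0,0.015,0.65],"turn": 0,"gripper": 1},
  {"slide": [0,0.015,0.65],"turn": 0,"gripper": 0.6},
], newtons=12)

```text
time_s: 2.4
tcp_pos: [0.494, -0.3157, 0.136]
eef_rot: [179.9, -0.3, 177.9]
contact_force: [-0.1, 0.2, 0.1]
gripper_width: 0.0849
gripper_force: 0.0
```

Request:
send_rows([
  {"slide": [0,0,0],"turn": 0,"gripper": 0.2},
  {"slide": [0,0,0],"turn": 0,"gripper": 0.2},
  {"slide": [0,0,0],"turn": 0,"gripper": 0.2},
  {"slide": [0,0,0],"turn": 0,"gripper": 0.2},
  {"slide": [0,0,0],"turn": 0,"gripper": 0.2},
], newtons=12)

```text
time_s: 2.82
tcp_pos: [0.496, -0.3163, 0.1392]
eef_rot: [-180.0, 0.1, 177.9]
contact_force: [-0.0, 0.5, 0.0]
gripper_width: 0.053
gripper_force: 0.0
```

Request:
send_rows([
  {"slide": [0,0,0],"turn": 0,"gripper": 0.1},
  {"slide": [0,0,0],"turn": 0,"gripper": 0.1},
  {"slide": [0,0,0],"turn": 0,"gripper": 0.1},
  {"slide": [0,0,0],"turn": 0,"gripper": 0.1},
  {"slide": [0,0,0],"turn": 0,"gripper": 0.1},
], newtons=12)

```text
time_s: 3.23
tcp_pos: [0.4954, -0.316, 0.138]
eef_rot: [180.0, -0.0, 177.9]
contact_force: [0.2, 0.2, 0.2]
gripper_width: 0.0304
gripper_force: 12.0
```

Request:
send_rows([
  {"slide": [0,0,-0.06],"turn": 0,"gripper": 0.1},
  {"slide": [0,0,-0.12],"turn": 0,"gripper": 0.1},
  {"slide": [0,0,-0.18],"turn": 0,"gripper": 0.1},
  {"slide": [0,0,-0.24],"turn": 0,"gripper": 0.1},
  {"slide": [0,0,-0.24],"turn": 0,"gripper": 0.1},
], newtons=12)

```text
time_s: 3.65
tcp_pos: [0.4966, -0.3166, 0.1769]
eef_rot: [-179.9, 0.2, 178.0]
contact_force: [0.0, 0.2, -0.4]
gripper_width: 0.03
gripper_force: 12.0
```

```bash
python3 -c "
from h import *
go([.4966,-.3162,.138],87.9)
c=cap('scene'); cv2.imwrite('pics/s2.png',cv2.resize(c['img'][130:250,160:300,::-1],(700,600),interpolation=cv2.INTER_CUBIC))
print(proj(c,[[.496,-.316,.046],[.496,-.316,.224]]))"
```

```text
t 3.65 tcp [ 0.4966 -0.3166  0.1769] rot [-179.9    0.2  178. ] F [ 0.   0.2 -0.4] M [-0.06  0.23  0.02] w 0.03 gf 12.0
slide [0.001 0.003 0.26 ]
tool y deg 88.0 turn 0.001
[[217.56088303 210.7215145 ]
 [212.11086706 163.53902228]]
```

View pics/s2.png

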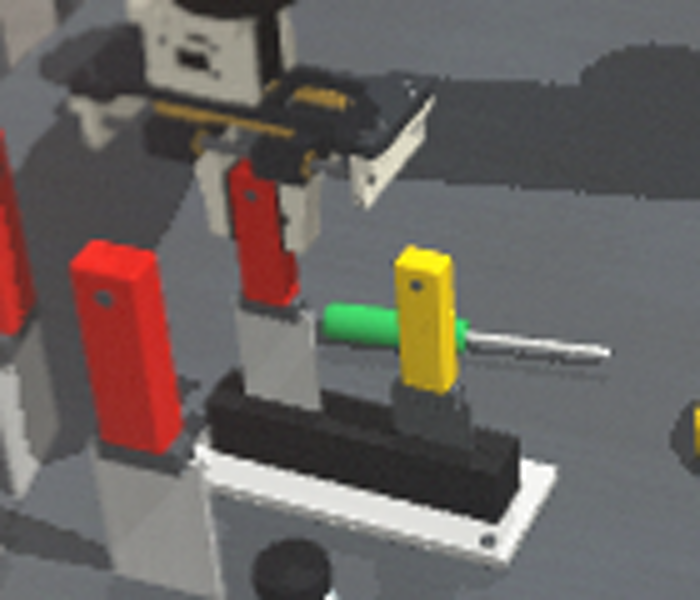

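The knife is lifted, with the blade tip still a few mm inside the slot (crop 280,400). Because the tool can only point down, I'll drag the handle towards -x so the knife pivots between the pads to the rack's lean.

Request:
send_rows([
  {"slide": [0.05,0,0.002],"turn": 0,"gripper": 0.1},
  {"slide": [0.1,0,0.006],"turn": 0,"gripper": 0.1},
  {"slide": [0.15,0,0.012],"turn": 0,"gripper": 0.1},
  {"slide": [0.2,0,0.021],"turn": 0,"gripper": 0.1},
  {"slide": [0.25,0,0.033],"turn": 0,"gripper": 0.1},
], newtons=8)

```text
time_s: 4.12
tcp_pos: [0.457, -0.3146, 0.1689]
eef_rot: [180.0, 0.0, 177.9]
contact_force: [1.1, -0.0, 0.3]
gripper_width: 0.0301
gripper_force: 8.0
```

Request:
send_rows([
  {"slide": [0.05,0,0.014],"turn": 0,"gripper": 0.1},
  {"slide": [0.1,0,0.03],"turn": 0,"gripper": 0.1},
  {"slide": [0.15,0,0.048],"turn": 0,"gripper": 0.1},
  {"slide": [0.2,0,0.07],"turn": 0,"gripper": 0.1},
  {"slide": [0.2,0,0.07],"turn": 0,"gripper": 0.1},
])

```text
time_s: 4.53
tcp_pos: [0.426, -0.3133, 0.1578]
eef_rot: [180.0, -0.1, 177.9]
contact_force: [0.6, 0.2, -1.2]
gripper_width: 0.03
gripper_force: 8.0
```

```bash
python3 -c "
from h import *
go([.43,-.3162,.138],87.9)
c=cap('scene'); cv2.imwrite('pics/s3.png',cv2.resize(c['img'][130:250,160:300,::-1],(700,600),interpolation=cv2.INTER_CUBIC))
"
```

```text
t 4.53 tcp [ 0.426  -0.3133  0.1578] rot [ 1.800e+02 -1.000e-01  1.779e+02] F [ 0.6  0.2 -1.2] M [ 0.01  0.05 -0.  ] w 0.03 gf 8.0
slide [-0.028 -0.018  0.132]
tool y deg 87.9 turn 0.0
```

View pics/s3.png

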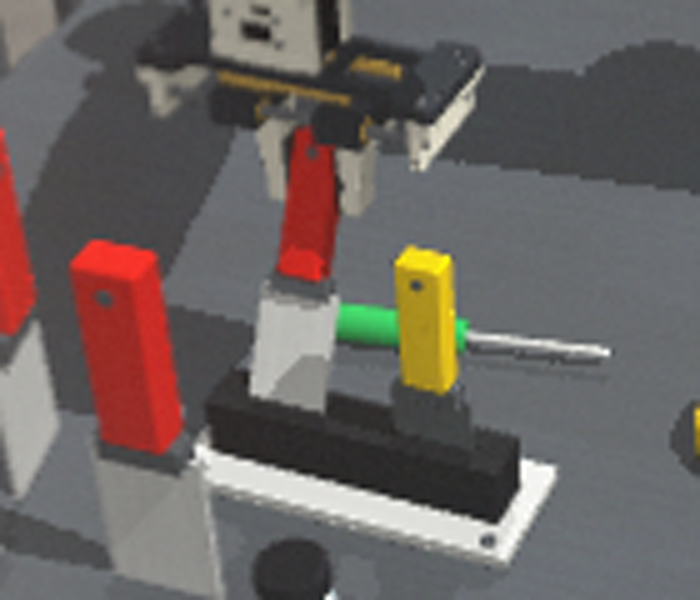

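The knife now leans, with its handle towards the robot and its blade still in the slot mouth. I'll firm the grip and lift.

Request:
send_rows([
  {"slide": [0,0,0],"turn": 0,"gripper": 0.1},
  {"slide": [0,0,-0.1],"turn": 0,"gripper": 0.1},
  {"slide": [0,0,-0.3],"turn": 0,"gripper": 0.1},
  {"slide": [0,0,-0.5],"turn": 0,"gripper": 0.1},
  {"slide": [0,0,-0.7],"turn": 0,"gripper": 0.1},
], newtons=45)

```text
time_s: 5.0
tcp_pos: [0.428, -0.3136, 0.2647]
eef_rot: [180.0, -0.1, 178.0]
contact_force: [0.8, -0.3, -1.5]
gripper_width: 0.0298
gripper_force: 45.0
```

```bash
python3 -c "
from h import *
go([.43,-.3162,.138],87.9)
c=cap('scene'); cv2.imwrite('pics/s4.png',cv2.resize(c['img'][110:230,160:300,::-1],(700,600),interpolation=cv2.INTER_CUBIC))
s=get_state(); M=R.from_euler('xyz',s['eef_rot'],degrees=True).as_matrix(); G=s['tcp_pos']-.019*M[:,2]
for th in (15,20,25,30):
  t=np.radians(th); T=G+.147*(-np.sin(t)*M[:,0]+np.cos(t)*M[:,2])
  print(th,T.round(3),((proj(c,[T+.026*M[:,1],T-.026*M[:,1]])-[160,110])*5).round(0).tolist())
"
```

```text
t 5.0 tcp [ 0.428  -0.3136  0.2647] rot [ 1.80e+02 -1.00e-01  1.78e+02] F [ 0.8 -0.3 -1.5] M [-0.07 -0.21 -0.02] w 0.0298 gf 45.0
slide [-0.015 -0.017  0.845]
tool y deg 88.0 turn 0.001
15 [ 0.469 -0.317  0.149] [[328.0, 356.0], [251.0, 339.0]]
20 [ 0.482 -0.318  0.153] [[318.0, 362.0], [241.0, 344.0]]
25 [ 0.493 -0.318  0.158] [[309.0, 366.0], [231.0, 348.0]]
30 [ 0.505 -0.318  0.164] [[300.0, 369.0], [221.0, 350.0]]
```

View pics/s4.png

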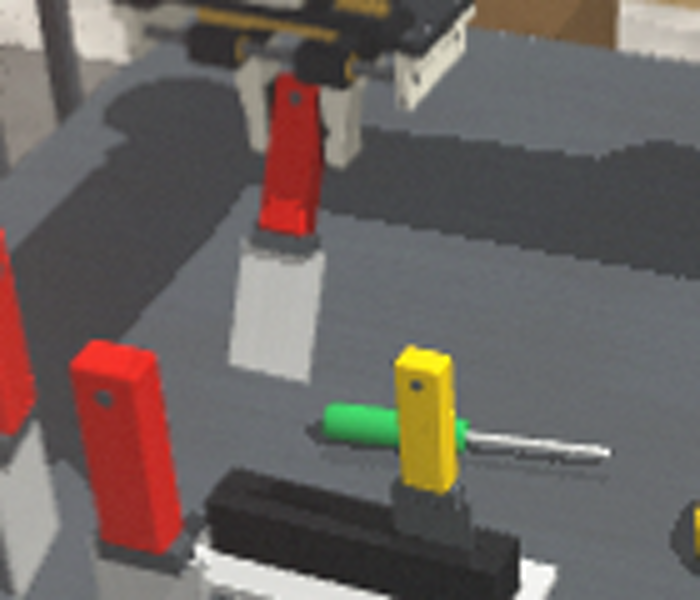

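Blade corners are at crop (308,382) and (230,365), so the tilt is about 25° with the knife sitting a few mm lower in the grip. The straight path would cross the yellow handle (top at 0.188 m), so I raise first and then travel.

Request:
send_rows([
  {"slide": [0,0,-0.2],"turn": -0.05,"gripper": 0.1},
  {"slide": [0,0,-0.4],"turn": -0.1,"gripper": 0.1},
  {"slide": [0,0,-0.47],"turn": -0.17,"gripper": 0.1},
  {"slide": [0,0.2,-0.47],"turn": -0.17,"gripper": 0.1},
  {"slide": [0,0.4,-0.47],"turn": -0.17,"gripper": 0.1},
])

```text
time_s: 5.47
tcp_pos: [0.4306, -0.2539, 0.3345]
eef_rot: [-180.0, 0.0, -166.9]
contact_force: [0.1, 0.0, -1.9]
gripper_width: 0.0299
gripper_force: 45.0
```

```bash
python3 -c "
from h import *
go([.50,.10,.33],103.3)"
```

```text
t 5.47 tcp [ 0.4306 -0.2539  0.3345] rot [-180.     0.  -166.9] F [ 0.1  0.  -1.9] M [ 0.17 -0.05 -0.03] w 0.0299 gf 45.0
slide [-0.987  2.192  0.03 ]
tool y deg 103.1 turn -0.002
```

Request:
send_rows([
  {"slide": [-0.09,0.2,0],"turn": 0,"gripper": 0.1},
  {"slide": [-0.18,0.4,0],"turn": 0,"gripper": 0.1},
  {"slide": [-0.27,0.6,0],"turn": 0,"gripper": 0.1},
  {"slide": [-0.36,0.8,0],"turn": 0,"gripper": 0.1},
  {"slide": [-0.45,1,0],"turn": 0,"gripper": 0.1},
])

```text
time_s: 5.88
tcp_pos: [0.4617, -0.0906, 0.3342]
eef_rot: [-180.0, 0.0, -166.8]
contact_force: [0.7, -0.1, -0.8]
gripper_width: 0.0296
gripper_force: 45.0
```

Request:
send_rows([
  {"slide": [-0.11,0.24,0.08],"turn": 0,"gripper": 0.1},
  {"slide": [-0.22,0.48,0.16],"turn": 0,"gripper": 0.1},
  {"slide": [-0.33,0.72,0.24],"turn": 0,"gripper": 0.1},
  {"slide": [-0.44,0.96,0.32],"turn": 0,"gripper": 0.1},
  {"slide": [-0.44,1,0.35],"turn": 0,"gripper": 0.1},
])

```text
time_s: 6.3
tcp_pos: [0.4921, 0.0736, 0.2794]
eef_rot: [180.0, -0.1, -166.6]
contact_force: [0.4, -1.0, -1.3]
gripper_width: 0.0301
gripper_force: 45.0
```

```bash
python3 -c "
from h import *
go([.50,.10,.33],103.3)
c=cap('wrist','w2.png')
yaw=np.radians(13.25); ex=np.array([np.cos(yaw),np.sin(yaw),0]); ey=np.array([-ex[1],ex[0],0]); m=np.array([.5555,.1657,.0885])
print('div',proj(c,[m+ey*k for k in(-.148,-.074,0,.074,.148)]).round(0).tolist())
"
```

```text
t 6.3 tcp [0.4921 0.0736 0.2794] rot [ 1.800e+02 -1.000e-01 -1.666e+02] F [ 0.4 -1.  -1.3] M [-0.09  0.01 -0.02] w 0.0301 gf 45.0
slide [-0.092  0.159 -0.338]
tool y deg 103.4 turn 0.001
div [[208.0, 262.0], [272.0, 263.0], [336.0, 263.0], [399.0, 262.0], [460.0, 262.0]]
```

View pics/w2.png

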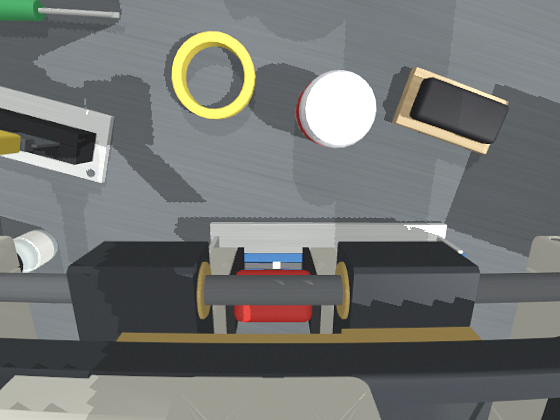

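```bash
python3 -c "
from h import *
from scipy.optimize import least_squares
c=cap('wrist'); i=c['img'].astype(int)
sub=i[255:272,262:292]; m=(sub.min(2)>140); uv=np.argwhere(m)[:,::-1]+[262,255]; print(len(uv),uv.mean(0),uv.min(0),uv.max(0))
D=ray(c,[uv.mean(0)],.0885)[0]; print('divider-74 at',D.round(4))
yaw=np.radians(13.25); ex=np.array([np.cos(yaw),np.sin(yaw),0]); ey=np.array([-ex[1],ex[0],0]); print('mid mouth',(D+.074*ey).round(4))
E=ray(c,[(211,223),(446,223)],.006); print('plate edge',E.round(4),np.linalg.norm(E[1]-E[0]),'rack ctr',(E.mean(0)+.055*ex).round(4),'yaw',np.degrees(np.arctan2(*(E[1]-E[0])[[1,0]]))-90)
s=cap('scene')
T=np.array([.428,-.3136,.2647]); M=R.from_euler('xyz',[180,-.1,178],degrees=True).as_matrix(); G=T-.019*M[:,2]
ob=np.array([[308,382],[230,365]])/5+[160,110]
def f(p):
  L,t,d=p; q=G+L*(-np.sin(t)*M[:,0]+np.cos(t)*M[:,2])+d*M[:,1]
  return (proj(s,[q+.026*M[:,1],q-.026*M[:,1]])-ob).ravel()
o=least_squares(f,[.147,.4,0]); print(o.x,np.degrees(o.x[1]),o.fun.round(2))
d=s['img'][190:320,290:450]; 
for z in (.0885,): print(proj(s,[D,D+.074*ey,D+.148*ey]).round(1).tolist())
cv2.imwrite('pics/s5.png',cv2.resize(s['img'][140:300,270:450,::-1],(800,600)[:2] if 0 else (675,600),interpolation=cv2.INTER_CUBIC))
st=get_state(); M=R.from_euler('xyz',st['eef_rot'],degrees=True).as_matrix(); G=st['tcp_pos']-.019*M[:,2]; L,t,d=o.x
q=G+L*(-np.sin(t)*M[:,0]+np.cos(t)*M[:,2])+d*M[:,1]; print('tip now',q.round(4),((proj(s,[q+.026*M[:,1],q-.026*M[:,1]])-[270,140])*3.75).round().tolist(),((proj(s,[D,D+.074*ey,D+.148*ey])-[270,140])*3.75).round().tolist())
"
```

```text
51 [276.92156863 265.54901961] [273 263] [281 268]
divider-74 at [0.5732 0.0987 0.0885]
mid mouth [0.5563 0.1708 0.0885]
plate edge [[0.5683 0.0049 0.006 ]
 [0.4922 0.324  0.006 ]] 0.3280220940135148 rack ctr [0.5838 0.1771 0.006 ] yaw 13.404583471552897
[0.15041035 0.52718469 0.00172753] 30.205457536691892 [-0.02  0.09  0.02 -0.09]
[[342.9, 246.4], [370.0, 248.0], [397.1, 249.6]]
tip now [0.5643 0.0887 0.1699] [[311.0, 307.0], [237.0, 303.0]] [[273.0, 399.0], [375.0, 405.0], [477.0, 411.0]]
```

View pics/s5.png

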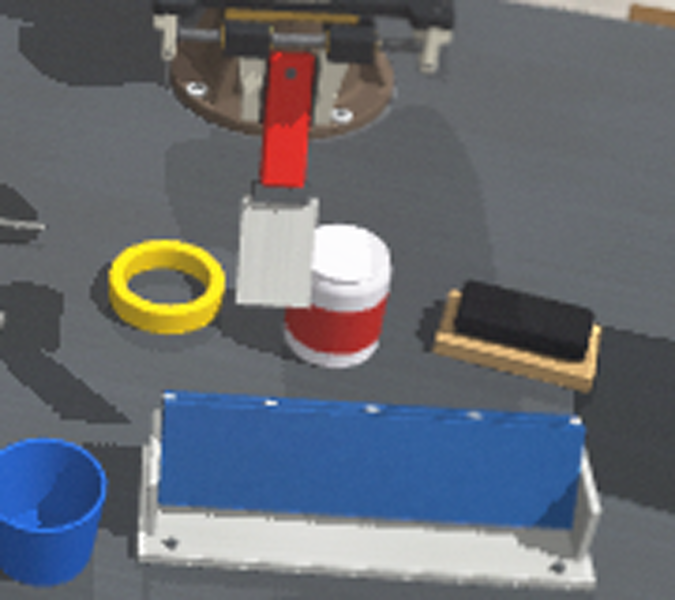

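The scene picture agrees with the model: the tip corners sit at (310,308) and (238,302), against predicted (311,307) and (237,303). The dividers are within about 1 px. I'll put the tip above pocket 0.

```bash
cat >> h.py <<'E'
YAW=np.radians(13.3); EX=np.array([np.cos(YAW),np.sin(YAW),0]); EY=np.array([-EX[1],EX[0],0])
MID=np.array([.5568,.1707,.0885]); AX=.4226*EX-np.array([0,0,.9063])
def tip(th=30.2,L=.1504,d=.0017):
    s=get_state(); M=R.from_euler('xyz',s['eef_rot'],degrees=True).as_matrix(); t=np.radians(th)
    return s['tcp_pos']-.019*M[:,2]+L*(-np.sin(t)*M[:,0]+np.cos(t)*M[:,2])+d*M[:,1]
def goto(pk,depth,th=30.2,off=0.):
    """tip to `depth` (m) below pocket pk's mouth along the lean"""
    s=get_state(); q=tip(th); P=MID+EY*(pk-1.5)*.074+AX*depth+off*EX
    r=q-MID; print('tip rack x,y,z',round(r@EX*1e3-34,1),round(r@EY*1e3,1),round(q[2]*1e3,1))
    go(s['tcp_pos']+P-q,103.3)
E
python3 -c "
from h import *
goto(0,-.02)"
```

```text
tip rack x,y,z -45.5 -81.5 169.9
t 6.45 tcp [0.4913 0.0697 0.281 ] rot [-1.800e+02 -1.000e-01 -1.666e+02] F [-0.6 -0.7 -0.6] M [-0.07  0.01 -0.02] w 0.0297 gf 45.0
slide [-0.021 -0.196  0.422]
tool y deg 103.4 turn 0.001
```

Request:
send_rows([
  {"slide": [-0.01,-0.1,0.1],"turn": 0,"gripper": 0.1},
  {"slide": [-0.02,-0.196,0.25],"turn": 0,"gripper": 0.1},
  {"slide": [-0.021,-0.196,0.42],"turn": 0,"gripper": 0.1},
  {"slide": [-0.021,-0.196,0.42],"turn": 0,"gripper": 0.1},
  {"slide": [-0.021,-0.196,0.42],"turn": 0,"gripper": 0.1},
], newtons=30)

```text
time_s: 6.87
tcp_pos: [0.5009, 0.0397, 0.2187]
eef_rot: [-180.0, -0.1, -166.8]
contact_force: [0.1, -0.2, -0.5]
gripper_width: 0.0298
gripper_force: 30.0
```

```bash
python3 -c "
from h import *
goto(0,.012)
c=cap('scene'); cv2.imwrite('pics/s6.png',cv2.resize(c['img'][190:290,300:430,::-1],(780,600),interpolation=cv2.INTER_CUBIC))
t=cap('top')
q=tip();print(((proj(c,[q+.026*EY,q-.026*EY,MID-.111*EY,MID-.074*EY,MID-.148*EY])-[300,190])*6).round().tolist())"
```

```text
tip rack x,y,z -43.1 -113.2 107.5
t 6.87 tcp [0.5009 0.0397 0.2187] rot [-1.800e+02 -1.000e-01 -1.668e+02] F [ 0.1 -0.2 -0.5] M [ 0.03 -0.05 -0.02] w 0.0298 gf 30.0
slide [-0.095  0.015  0.199]
tool y deg 103.2 turn -0.002
[[234.0, 293.0], [119.0, 286.0], [176.0, 334.0], [257.0, 339.0], [95.0, 330.0]]
```

View pics/s6.png

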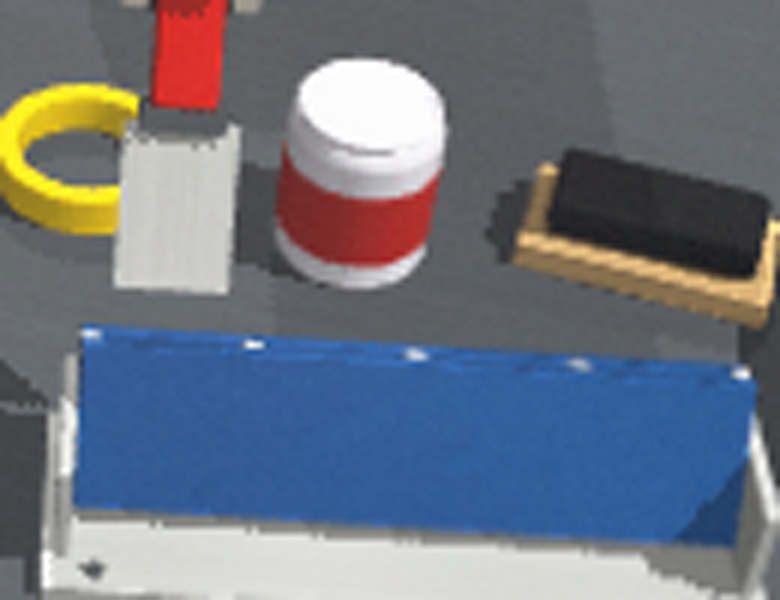

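Request:
send_rows([
  {"slide": [-0.03,0.01,0.04],"turn": 0,"gripper": 0.1},
  {"slide": [-0.05,0.01,0.08],"turn": 0,"gripper": 0.1},
  {"slide": [-0.07,0.01,0.12],"turn": 0,"gripper": 0.1},
  {"slide": [-0.085,0.01,0.16],"turn": 0,"gripper": 0.1},
  {"slide": [-0.102,0.01,0.2],"turn": 0,"gripper": 0.1},
], newtons=20)

```text
time_s: 7.38
tcp_pos: [0.5159, 0.0462, 0.1879]
eef_rot: [-180.0, -0.0, -166.7]
contact_force: [-1.1, 0.1, -0.9]
gripper_width: 0.0299
gripper_force: 20.0
```

```bash
python3 -c "
from h import *
goto(0,.025,off=.001)"
```

```text
tip rack x,y,z -26.8 -110.1 76.9
t 7.38 tcp [0.5159 0.0462 0.1879] rot [-180.    -0.  -166.7] F [-1.1  0.1 -0.9] M [0.02 0.05 0.01] w 0.0299 gf 20.0
slide [-0.029 -0.006  0.074]
tool y deg 103.3 turn -0.0
```

Request:
send_rows([
  {"slide": [-0.009,0,0.02],"turn": 0,"gripper": 0.1},
  {"slide": [-0.018,0,0.04],"turn": 0,"gripper": 0.1},
  {"slide": [-0.028,0,0.06],"turn": 0,"gripper": 0.1},
  {"slide": [-0.037,0,0.08],"turn": 0,"gripper": 0.1},
  {"slide": [-0.046,0,0.1],"turn": 0,"gripper": 0.1},
], newtons=15)

```text
time_s: 7.8
tcp_pos: [0.5227, 0.0476, 0.1734]
eef_rot: [180.0, 0.0, -166.8]
contact_force: [0.6, -0.4, -0.5]
gripper_width: 0.0301
gripper_force: 15.0
```

Request:
send_rows([
  {"slide": [-0.009,0,0.02],"turn": 0,"gripper": 0.1},
  {"slide": [-0.018,0,0.04],"turn": 0,"gripper": 0.1},
  {"slide": [-0.028,0,0.06],"turn": 0,"gripper": 0.1},
  {"slide": [-0.037,0,0.08],"turn": 0,"gripper": 0.1},
  {"slide": [-0.046,0,0.1],"turn": 0,"gripper": 0.1},
])

```text
time_s: 8.22
tcp_pos: [0.5298, 0.0493, 0.1586]
eef_rot: [180.0, 0.1, -166.7]
contact_force: [1.3, 0.7, 0.9]
gripper_width: 0.0301
gripper_force: 15.0
```

```bash
python3 -c "
from h import *
goto(0,.06,off=.001)"
```

```text
tip rack x,y,z -12.4 -110.2 47.7
t 8.22 tcp [0.5298 0.0493 0.1586] rot [ 1.800e+02  1.000e-01 -1.667e+02] F [1.3 0.7 0.9] M [ 0.19 -0.72 -0.02] w 0.0301 gf 15.0
slide [-0.032 -0.005  0.091]
tool y deg 103.3 turn -0.001
```

Request:
send_rows([
  {"slide": [-0.006,0,0.014],"turn": 0,"gripper": 0.1},
  {"slide": [-0.012,0,0.028],"turn": 0,"gripper": 0.1},
  {"slide": [-0.019,0,0.042],"turn": 0,"gripper": 0.1},
  {"slide": [-0.026,0,0.056],"turn": 0,"gripper": 0.1},
  {"slide": [-0.032,0,0.07],"turn": 0,"gripper": 0.1},
])

```text
time_s: 8.63
tcp_pos: [0.5342, 0.0503, 0.1481]
eef_rot: [-180.0, 0.0, -166.7]
contact_force: [1.1, 0.1, 2.3]
gripper_width: 0.0298
gripper_force: 15.0
```

```bash
python3 -c "
from h import *
goto(0,.06,off=.001)"
```

```text
tip rack x,y,z -7.9 -110.3 37.2
t 8.63 tcp [0.5342 0.0503 0.1481] rot [-180.     0.  -166.7] F [1.1 0.1 2.3] M [ 0.22 -0.92 -0.02] w 0.0298 gf 15.0
slide [-0.002 -0.005  0.02 ]
tool y deg 103.3 turn -0.001
```

Request:
send_rows([
  {"slide": [-0.005,0,0.01],"turn": 0,"gripper": 0.1},
  {"slide": [-0.009,0,0.02],"turn": 0,"gripper": 0.1},
  {"slide": [-0.014,0,0.03],"turn": 0,"gripper": 0.1},
  {"slide": [-0.018,0,0.04],"turn": 0,"gripper": 0.1},
  {"slide": [-0.018,0,0.04],"turn": 0,"gripper": 0.1},
])

```text
time_s: 9.05
tcp_pos: [0.5366, 0.0509, 0.1418]
eef_rot: [-180.0, -0.0, -166.8]
contact_force: [3.7, 0.0, -1.5]
gripper_width: 0.0299
gripper_force: 15.0
```

```bash
python3 -c "
from h import *
goto(0,.068,th=26,off=.001)"
```

```text
tip rack x,y,z -15.3 -110.3 25.6
t 9.05 tcp [0.5366 0.0509 0.1418] rot [-180.    -0.  -166.8] F [ 3.7  0.  -1.5] M [ 0.23 -1.49 -0.02] w 0.0299 gf 15.0
slide [-0.074 -0.004 -0.009]
tool y deg 103.2 turn -0.001
```

Request:
send_rows([
  {"slide": [-0.015,0,-0.008],"turn": 0,"gripper": 0.1},
  {"slide": [-0.03,0,-0.016],"turn": 0,"gripper": 0.1},
  {"slide": [-0.045,0,-0.022],"turn": 0,"gripper": 0.1},
  {"slide": [-0.065,0,-0.03],"turn": 0,"gripper": 0.1},
  {"slide": [-0.065,0,-0.03],"turn": 0,"gripper": 0.1},
], newtons=8)

```text
time_s: 9.47
tcp_pos: [0.5461, 0.053, 0.1465]
eef_rot: [-180.0, -0.0, -166.8]
contact_force: [-1.0, -1.0, -1.6]
gripper_width: 0.0296
gripper_force: 8.0
```

```bash
python3 -c "
from h import *
goto(0,.068,th=26,off=.001)"
```

```text
tip rack x,y,z -5.7 -110.4 30.3
t 9.47 tcp [0.5461 0.053  0.1465] rot [-180.    -0.  -166.8] F [-1.  -1.  -1.6] M [-0.08  0.16 -0.04] w 0.0296 gf 8.0
slide [-0.009 -0.004  0.023]
tool y deg 103.2 turn -0.001
```

Request:
send_rows([
  {"slide": [-0.003,0,0.008],"turn": 0,"gripper": 0.1},
  {"slide": [-0.007,0,0.016],"turn": 0,"gripper": 0.1},
  {"slide": [-0.011,0,0.024],"turn": 0,"gripper": 0.1},
  {"slide": [-0.015,0,0.032],"turn": 0,"gripper": 0.1},
  {"slide": [-0.018,0,0.04],"turn": 0,"gripper": 0.1},
], newtons=20)

```text
time_s: 9.88
tcp_pos: [0.5482, 0.0535, 0.1417]
eef_rot: [-180.0, -0.0, -166.7]
contact_force: [-12.8, 0.4, 22.8]
gripper_width: 0.03
gripper_force: 20.0
```

```bash
python3 -c "
from h import *
goto(0,.068,th=26,off=.001)
c=cap('scene'); cv2.imwrite('pics/s7.png',cv2.resize(c['img'][160:290,290:430,::-1],(646,600),interpolation=cv2.INTER_CUBIC))
U=-AX
for tz in (.027,.037,.047):
  T=MID-.111*EY+AX*(.0885-tz)/.9063+.001*EX
  print(tz,[((proj(c,[T+U*z+EY*.015,T+U*z-EY*.015])-[290,160])*4.615).round().tolist() for z in (.074,.087,.178)])"
```

```text
tip rack x,y,z -3.5 -110.5 25.5
t 9.88 tcp [0.5482 0.0535 0.1417] rot [-180.    -0.  -166.7] F [-12.8   0.4  22.8] M [0.39 4.66 0.06] w 0.03 gf 20.0
slide [ 0.005 -0.003 -0.009]
tool y deg 103.3 turn -0.0
0.027 [[[208.0, 389.0], [157.0, 386.0]], [[209.0, 368.0], [158.0, 365.0]], [[221.0, 219.0], [169.0, 216.0]]]
0.037 [[[209.0, 371.0], [158.0, 368.0]], [[211.0, 350.0], [160.0, 347.0]], [[222.0, 200.0], [170.0, 197.0]]]
0.047 [[[210.0, 353.0], [159.0, 350.0]], [[212.0, 332.0], [161.0, 329.0]], [[223.0, 182.0], [171.0, 179.0]]]
```

View pics/s7.png

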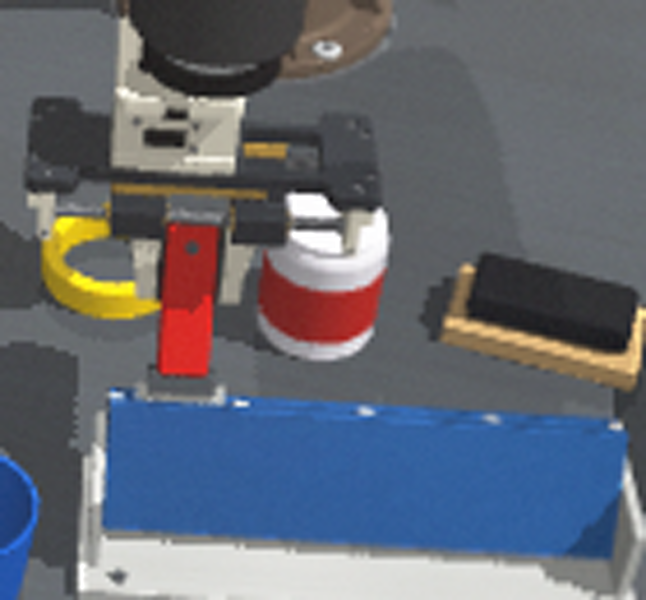

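The stop is firm: 23 N up at tip z ≈ 27 mm. The handle's lower edge at crop (185,375) matches the fully-home prediction of about 375, where a clogged pocket would give 357 or less. Pocket 0 is the clear one, so I release and retreat.

Request:
send_rows([
  {"slide": [0.009,0,-0.02],"turn": 0,"gripper": 0.1},
  {"slide": [0.009,0,-0.02],"turn": 0,"gripper": 0.7},
  {"slide": [0.009,0,-0.02],"turn": 0,"gripper": 0.8},
  {"slide": [0.009,0,-0.02],"turn": 0,"gripper": 0.8},
  {"slide": [0.009,0,-0.02],"turn": 0,"gripper": 0.8},
], newtons=5)

```text
time_s: 10.35
tcp_pos: [0.5474, 0.0534, 0.1435]
eef_rot: [180.0, 0.0, -166.8]
contact_force: [-1.0, 0.2, 0.1]
gripper_width: 0.0511
gripper_force: 0.0
```

Request:
send_rows([
  {"slide": [0,0,0],"turn": 0,"gripper": 0.8},
  {"slide": [0,0,0],"turn": 0,"gripper": 0.8},
  {"slide": [0,0,0],"turn": 0,"gripper": 0.8},
  {"slide": [0,0,-0.1],"turn": 0,"gripper": 0.8},
  {"slide": [0,0,-0.2],"turn": 0,"gripper": 0.8},
])

```text
time_s: 10.77
tcp_pos: [0.5466, 0.0532, 0.1731]
eef_rot: [-180.0, -0.1, -166.8]
contact_force: [-0.1, 0.2, 0.3]
gripper_width: 0.0698
gripper_force: 0.0
```

Request:
send_rows([
  {"slide": [0,0,-0.15],"turn": 0,"gripper": 0.8},
  {"slide": [0,0,-0.3],"turn": 0,"gripper": 0.8},
  {"slide": [0,0,-0.5],"turn": 0,"gripper": 0.8},
  {"slide": [0,0,-0.7],"turn": 0,"gripper": 0.8},
  {"slide": [0,0,-0.7],"turn": 0,"gripper": 0.8},
])

```text
time_s: 11.18
tcp_pos: [0.55, 0.0537, 0.2851]
eef_rot: [-180.0, 0.5, -166.7]
contact_force: [1.0, 0.1, 0.9]
gripper_width: 0.0699
gripper_force: 0.0
```

```bash
python3 -c "
from h import *
go([.5,.1,.3])
c=cap('scene'); cv2.imwrite('pics/s8.png',cv2.resize(c['img'][160:290,290:430,::-1],(646,600),interpolation=cv2.INTER_CUBIC))"
```

```text
t 11.18 tcp [0.55   0.0537 0.2851] rot [-180.     0.5 -166.7] F [1.  0.1 0.9] M [ 0.05 -0.26 -0.01] w 0.0699 gf 0.0
slide [ 0.253  0.377 -0.102]
```

View pics/s8.png

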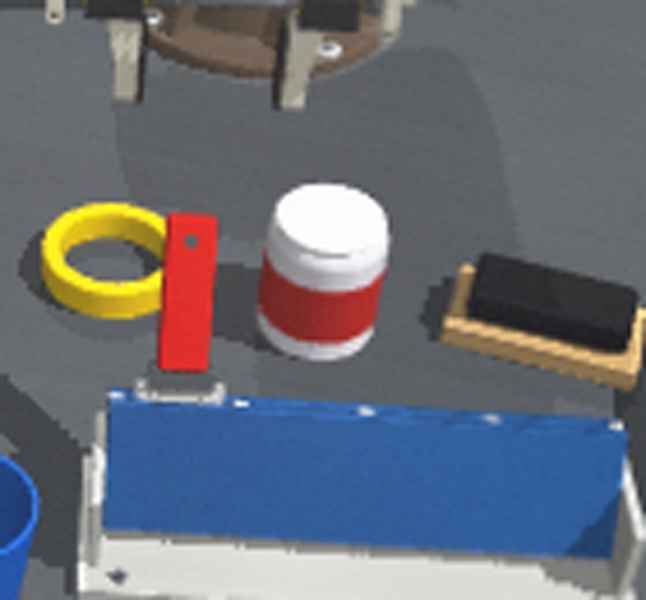

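The knife stands in pocket 0, with its handle corners at about (167,214), (217,217), (158,368) and (209,371). I'll check depth and lean numerically from these.

```bash
python3 -c "
from h import *
from scipy.optimize import least_squares
c=cap('scene'); i=c['img'].astype(int); m=(i[...,0]>110)&(i[...,1]<75)&(i[...,2]<75); m[:,:322]=0; m[:,339:]=0; m[:200]=0; m[245:]=0
ob=np.array([[167,214],[217,217],[158,368],[209,371]])/4.615+[290,160]
def f(p):
  x,y,z,t=p; T=MID+EX*(x+.034)+EY*y; T=np.array([T[0],T[1],z]); U=-np.sin(t)*EX+np.cos(t)*np.array([0,0,1]); N=np.cos(t)*EX+np.sin(t)*np.array([0,0,1])
  return T,U,N
def pr(p):
  T,U,N=f(p); return proj(c,[T+U*h+N*.01+EY*b for h in(.178,.086) for b in(-.015,.015)])
for sh in (0,1.0):
  for x in (-.009,-.006,-.003):
    o=least_squares(lambda q:(pr([x,*q])+[-.5,sh]-ob).ravel(),[-.111,.03,.44]); print(sh,x,o.x.round(4),np.degrees(o.x[2]).round(1),o.fun.round(1))
"
```

```text
0 -0.009 [-0.109   0.0184  0.6309] 36.1 [ 0.   0.1  0.1  0.1  0.  -0.1 -0.2 -0.1]
0 -0.006 [-0.1091  0.0206  0.6469] 37.1 [ 0.   0.1  0.1  0.1  0.  -0.1 -0.2 -0.1]
0 -0.003 [-0.1091  0.0228  0.668 ] 38.3 [ 0.   0.1  0.1  0.   0.  -0.  -0.1 -0. ]
1.0 -0.009 [-0.1092  0.0219  0.6389] 36.6 [ 0.   0.1  0.1  0.1  0.  -0.1 -0.2 -0.1]
1.0 -0.006 [-0.1093  0.024   0.6583] 37.7 [ 0.   0.1  0.1  0.   0.  -0.  -0.1 -0.1]
1.0 -0.003 [-0.1093  0.0262  0.6815] 39.0 [-0.   0.   0.1  0.   0.  -0.  -0.1 -0. ]
```

```bash
python3 -c "
from h import *
from scipy.optimize import least_squares
c=cap('scene'); Z=np.array([0,0,1])
ob={'now':np.array([[167,214],[217,217],[158,368],[209,371]])/4.615+[290,160]}
def pr(y,z,t):
  d=(np.degrees(t)-25)/4  # lean play: tip to back wall, blade on front lip
  x=-.034+(.0885-z)*.4663+.0022*d
  T=MID+EX*(x+.034)+EY*y; T=np.array([T[0],T[1],z]); U=-np.sin(t)*EX+np.cos(t)*Z; N=np.cos(t)*EX+np.sin(t)*Z
  return proj(c,[T+U*h+N*.01+EY*b for h in(.178,.086) for b in(-.015,.015)])
for sh in (0,1.):
  for th in (24,26,28,29):
    o=least_squares(lambda q:(pr(*q,np.radians(th))+[-.5,sh]-ob['now']).ravel(),[-.111,.03]); print(sh,th,o.x.round(4),o.fun.round(1))
"
```

```text
0 24 [-0.1112  0.0295] [ 0.   0.3  0.5  0.3 -0.3 -0.3 -0.3 -0.3]
0 26 [-0.111   0.0287] [ 0.   0.2  0.5  0.2 -0.3 -0.2 -0.3 -0.2]
0 28 [-0.1107  0.0281] [ 0.   0.1  0.4  0.1 -0.2 -0.1 -0.2 -0.1]
0 29 [-0.1106  0.0278] [ 0.   0.1  0.4  0.  -0.2 -0.1 -0.2 -0.1]
1.0 24 [-0.1114  0.032 ] [ 0.   0.3  0.5  0.3 -0.3 -0.3 -0.3 -0.3]
1.0 26 [-0.1112  0.0312] [ 0.   0.2  0.5  0.2 -0.3 -0.2 -0.2 -0.2]
1.0 28 [-0.1109  0.0306] [ 0.   0.1  0.4  0.1 -0.2 -0.1 -0.2 -0.1]
1.0 29 [-0.1108  0.0303] [ 0.   0.   0.4  0.  -0.2 -0.  -0.2 -0. ]
```

With the lean limited to what the pocket allows, the tip fits at about 28–30 mm. That is home, since a clogged pocket would leave it at 37 mm or more.

```bash
python3 -c "
from h import *
print(order.close_job())"
```

```text
the job is handed in; nothing more can be done
None
```

The red-handled knife is in rack pocket 0, the first one tried and clear to its floor: tip about 28–30 mm above the bench by camera fit. The gripper has released and pulled clear, and I handed the job in at about 11 s of the 64 s allowed; no verdict came back.

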